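# Put away the label roll and the nozzle case and shut the packing drawer

## Robot

A 6-joint arm with a two-finger parallel gripper is mounted at the origin on the work surface. World frame = base frame: x ahead of the robot, y to its left, z up, the work surface at z = 0. Lengths are in m, angles in degrees, forces in N, time in s.
With the tool pointing down it reaches from about 0.375 to 0.9 m from the base axis. Payload 3.1 kg.
Tool frame: the origin (TCP) lies at the very end of the fingers, on their centre line; the grasp point (between the pads) lies 19 mm behind it (bot.tcp_to_grasp is the distance from the TCP to the grasp point, in m); z points along the fingers, y is the line along which they close (so a half turn about z gives the same grasp; the last joint's range is limited). The gripper opens to 87 mm and grips with 3 to 60 N. Pads are 19 mm wide; open, the fingers measure 117 mm over their backs; the gripper's body (75 mm by 190 mm) begins 51 mm behind the grasp point.
Start: joints at [65.575, 30.224, 82.088, -0, 67.689, -10.227], TCP at [0.153, 0.606, 0.223] pointing down, gripper open.
Joint ranges: [-176.69, 176.69], [-43.24, 126.21], [12.49, 139.97], [-82, 262], [0, 151.66], [-163.58, 163.58]. Speed limits (degrees/s): [159.86, 159.86, 180, 180, 180, 180].

## Interface

Orientations are given as a 3x3 rotation matrix whose columns are the frame's x, y, z axes.
In Python, from rig import telemetry, capture, camera_info, job, bot gives the robot as it stands. The module is installed in compiled form; this text tells all that it offers.
- The arm moves only by the tool carry_out, never from a script. Its argument "deltas" is a list that holds one entry, the list of rows, each a list of 7 numbers: the shift along the tool's x, y, z scaled (see below), then the turn, a rotation vector about the tool's x, y, z scaled (see below), then the closure, from -1 (fully open) to 1 (shut). In form: [[[dx, dy, dz, ax, ay, az, claw], ...]]. A call has exactly 10 rows; each row is the pose to reach, as a shift and turn from the pose commanded when the call began, along the tool's axes at that moment, turning the shorter way round; what a row does not reach only later rows make up. The controller multiplies each number of a shift by 15 cm and each number of a turn by 360 degrees. A row lasts 1/12 s, in which the tool goes at most 41.7 mm and 7.16 degrees, less where a joint would pass 70% of its speed; a pose out of reach is approached as far as the arm can. A call with a number of a shift or a turn outside -1 to 1 is refused whole. A call with a gripper value outside its range is refused whole. The fingers move at their own pace and stop on an object; the grip force is fixed at half the most. Time passes only in rows, so rows that repeat a pose let the fingers close, or fill a call up. It gives the time, the measured TCP pose, the force, the opening and the grip force at its end, in the units of the state.
- telemetry.read_state(): the state, without advancing time (a new reading comes with each control period).
- capture(name): name is "scene" or "top" or "wrist"; returns the picture (384x512x3 uint8, red, green, blue); there is no depth.
- camera_info(name): a dict with "mtx" (3x3 intrinsics, pixels), "k1" (the pictures are not rectified: a ray, as slopes to the right and down, at radius r is drawn at 1 + k1 r^2 times it, then the intrinsics apply), "cam_to_world" (4x4, takes a point from camera to world coordinates); the wrist camera has in their place "T_tool_cam" (4x4, takes a point from camera to tool coordinates, whose origin is the TCP and whose axes are the flange's). Camera axes: x right, y down, z forward; pixel columns grow to the right and rows downward; lengths in m; the calibration is good to about 2 mm. A picture is of the moment at which its call begins: read the wrist's pose just before it. camera_info takes no time and is no camera call.
- job.hand_in(): hands the job in; it is judged then, once.
The state is a dict: "time_s": time; "joint_positions": joint angles; "qvel": joint speeds; "tau": joint torques, N m; "position": TCP position; "tcp_rot": TCP orientation; "force": force on the tool from outside, world axes, zero at the start; "moment": the same for the moment, N m; "opening": opening from 0.0 (shut) to 1.0 (fully open); "grasp_force": force on a finger pad.
Only numpy, scipy, OpenCV 4.12 (cv2) and the standard library are available. Lean on these libraries where they do the work, as an engineer would, in place of code of your own. Each camera call takes 0.05 s, during which the arm holds its last target. There are 200 camera calls.

## Task

Tidy the packing drawer in the chocolate workshop: first fit the white label roll onto the upright spindle in the open drawer, fully down, then lay the blue nozzle case flat, lid up, on the drawer's floor in the free compartment beside it, setting both down rather than dropping them. Then slide the drawer fully shut without slamming it, and leave the other things on the bench where they are.

Things in the scene. Friction and masses are not known exactly. Their poses are not given: they have to be found in the camera images.
- unit: low white drawer unit fixed to the bench, 250 deep (its x), 280 wide (y), 100 high, with two gift boxes on the rear part of its top (up to 145 high, from 110 mm behind the front); origin on the bench at the middle of the foot of its front, which faces its own -x; shut, the drawer's front face lies at x = 0
- drawer (a joint): the unit's drawer, mint-green front 274 wide, 15 thick, top edge 92 above the bench; slides along the unit's x; value = metres pushed in: 0 = fully open, 0.21 = fully shut; pushes with 2 to 4 N. Inside 210 long (x), 240 wide (y); plywood floor 15 above the bench, walls 6 thick, up to 64 above the bench; a divider 6 thick, 20 high from front to back makes two compartments each 117 wide
- handle (a point): middle of the drawer's steel bar handle (bar along y, 120 long), 69 above the bench and 35 in front of the drawer's front face; moves with the drawer
- spindle (a point): foot of the upright steel spindle on the drawer's floor, in the left (+y) compartment, on the spindle's axis; the spindle is 14 across and 50 high with a tapered tip, 88 behind the inner face of the drawer's front wall; z up, axes parallel to the unit's; moves with the drawer
- bay (a point): point on the drawer's floor in the middle of the right (-y) compartment, level with the spindle, 88 behind the inner face of the front wall and 123 from the spindle's foot; axes parallel to the unit's; moves with the drawer
- roll: white roll of paper labels with an orange band, lying flat, axis upright: 60 across, 36 high, with a cardboard-lined bore 22 across right through; origin on the axis at the underside, z along the axis
- case: blue plastic case of piping nozzles with a white panel and three steel discs on its lid: 110 long (its x), 52 wide (y), 40 high (z); origin at the centre of the underside
- mould: bystander: mint-green chocolate mould, 120 x 80 x 20, origin at the centre of the underside
- bowl: bystander: steel bowl, 110 across, 55 high, origin at the centre of the underside
- bottle: bystander: brown sauce bottle with a red cap, 52 across, 100 high, origin at the centre of the underside
- jar: bystander: amber jar with a brass lid, 68 across, 85 high, origin at the centre of the underside
- fork: bystander: black-handled chocolate dipping fork lying flat, 190 long (its x), 16 thick, origin at its middle at the underside
- timer: bystander: white kitchen timer with red keys, 50 x 70 x 22, origin at the centre of the underside
Mind the look-alikes: they are no part of the job. What is shaped like the roll but green or yellow is not meant.

How it is judged:
By the outcome, as a careful person would: the job done as asked, in the order asked, and still so for the second after the job is handed in, with the robot touching nothing.
It also fails if it takes over 72 s, if anything falls off the work surface, if the arm or the gripper's body presses on something with over 40 N, if the wrist force passes 120 N, or if a joint passes its speed limit or range.

## Working session

There is one attempt and no reset: what is moved stays moved. The work goes in short steps, Python scripts to look and compute and a tool call to move; the robot and the scene stay as the last step left them, time stands still between calls to the robot, and variables do not carry over. Pictures are saved under pics/ and viewed, at most 10 in all, crops included, and the job is handed in when it is done.

Besides the shell and the picture viewer there is one more tool, called after "Request:" as name(argument=value, ...), one argument or row to a line, values as JSON. carry_out: Moves the arm, as the interface text tells. Its arguments: {"type":"object","properties":{"deltas":{"type":"array","items":{"type":"array","items":{"type":"array","items":{"type":"number"}}}}},"required":["deltas"]}

```bash
mkdir -p pics; python3 - <<'E'
from rig import telemetry, capture, camera_info, job, bot
import cv2
for n in ("scene","top"):
    cv2.imwrite(f"pics/{n}0.png",cv2.resize(capture(n)[:,:,::-1],(800,600),interpolation=cv2.INTER_CUBIC))
    c=camera_info(n);print(n,c["mtx"].tolist(),c["k1"],c["cam_to_world"].round(4).tolist())
s=telemetry.read_state();print(s["time_s"],s["tcp_rot"],s["position"],s["force"],bot.tcp_to_grasp)
print(camera_info("wrist"))
E
```

```text
scene [[355.1823052022751, 0.0, 258.25546367803724], [0.0, 355.1823052022751, 197.37495415965978], [0.0, 0.0, 1.0]] -0.06357458247092496 [[0.7188, 0.5302, -0.4498, 0.967], [0.6952, -0.5525, 0.4597, -0.4366], [-0.0048, -0.6431, -0.7657, 0.7918], [0.0, 0.0, 0.0, 1.0]]
top [[415.27739305155154, 0.0, 255.56237750581587], [0.0, 415.27739305155154, 188.50088197878233], [0.0, 0.0, 1.0]] -0.007620165917589587 [[-0.1109, -0.9735, 0.1998, 0.2946], [-0.9938, 0.1094, -0.0189, 0.0171], [-0.0034, -0.2007, -0.9797, 1.2113], [0.0, 0.0, 0.0, 1.0]]
0.1 [[-9.69450707e-01  2.45284902e-01 -8.02807960e-04]
 [ 2.45285972e-01  9.69449160e-01 -1.76551516e-03]
 [ 3.45227289e-04 -1.90849745e-03 -9.99998119e-01]] [0.15299961 0.60531623 0.22167678] [ 0.580159    0.30109267 -0.14028873] 0.0187
{'mtx': array([[324.67454681,   0.        , 260.43926434],
       [  0.        , 324.67454681, 189.68520094],
       [  0.        ,   0.        ,   1.        ]]), 'k1': -0.020283220973325303, 'T_tool_cam': array([[-5.19461619e-04, -9.70399843e-01, -2.41503366e-01,
         6.49135485e-02],
       [ 9.99999865e-01, -4.98113360e-04, -1.49448941e-04,
        -9.57789844e-04],
       [ 2.47291755e-05, -2.41503411e-01,  9.70399970e-01,
        -1.62880659e-01],
       [ 0.00000000e+00,  0.00000000e+00,  0.00000000e+00,
         1.00000000e+00]])}
```

View pics/top0.png

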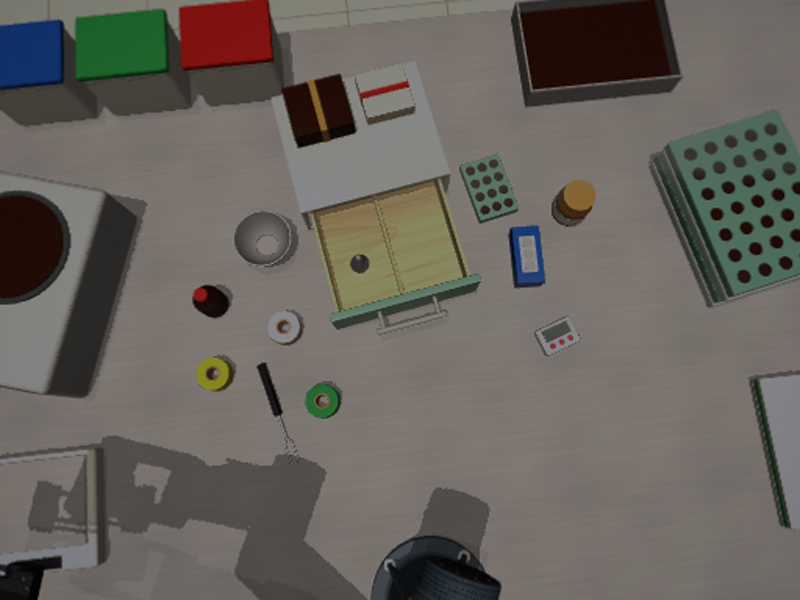

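View pics/scene0.png

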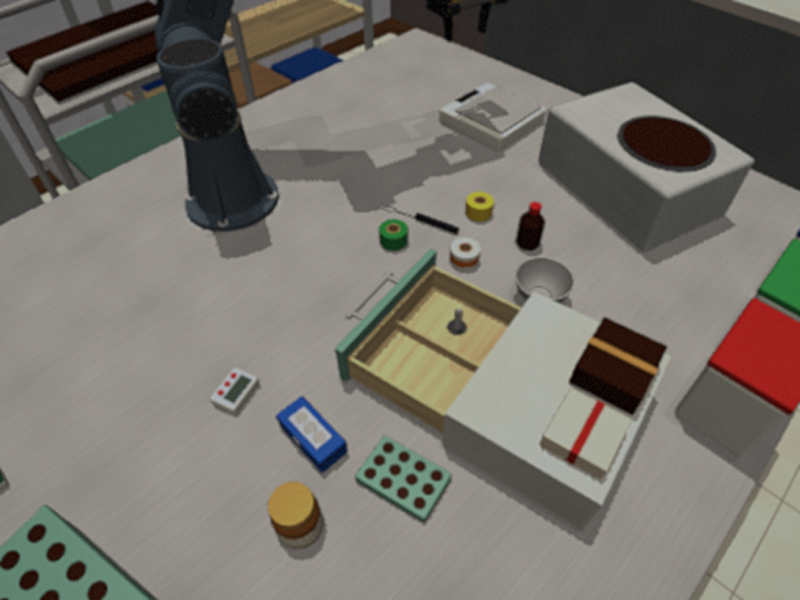

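Top view (800x600 scale): roll at (284,327), spindle (360,263), case (527,255), drawer front from (333,320) to (479,283), handle (413,317). The scene view agrees: white roll at (465,250), case (312,432), spindle (457,320). Now I'll measure these points.

```bash
cat > h.py <<'E'
import numpy as np, cv2
from rig import telemetry, capture, camera_info, job, bot
from scipy.spatial.transform import Rotation as R
def cam(n,s=None):
    c=camera_info(n)
    if n=="wrist":
        s=s or telemetry.read_state(); T=np.eye(4);T[:3,:3]=s["tcp_rot"];T[:3,3]=s["position"]
        return c["mtx"],c["k1"],T@c["T_tool_cam"]
    return c["mtx"],c["k1"],c["cam_to_world"]
def rays(C,uv):
    K,k,T=C; uv=np.atleast_2d(np.float64(uv))
    p=cv2.undistortPoints(uv[:,None],K,np.array([k,0,0,0.]))[:,0]
    return T[:3,3],np.c_[p,np.ones(len(p))]@T[:3,:3].T
def onz(C,uv,z):
    o,d=rays(C,uv); return o+d*((z-o[2])/d[:,2])[:,None]
def proj(C,P):
    K,k,T=C; p=(np.atleast_2d(P)-T[:3,3])@T[:3,:3]
    return cv2.projectPoints(p,np.zeros(3),np.zeros(3),K,np.array([k,0,0,0.]))[0][:,0]
def tri(Ca,a,Cb,b):
    A=[];B=[]
    M=np.zeros((3,3));v=np.zeros(3)
    for C,u in((Ca,a),(Cb,b)):
        o,d=rays(C,u);d=d[0]/np.linalg.norm(d[0]);Q=np.eye(3)-np.outer(d,d);M+=Q;v+=Q@o
    return np.linalg.solve(M,v)
def blobs(m,mn=30):
    cs=cv2.findContours(m.astype(np.uint8),cv2.RETR_EXTERNAL,cv2.CHAIN_APPROX_NONE)[0]
    return sorted([c for c in cs if cv2.contourArea(c)>mn],key=cv2.contourArea,reverse=True)
def near(bs,uv):
    return min(bs,key=lambda c:np.hypot(*(c[:,0].mean(0)-uv)))
def plan(pos,rot=None):
    "deltas from the measured pose to a TCP pose"
    s=telemetry.read_state();A=s["tcp_rot"]
    d=A.T@(np.array(pos)-s["position"])/.15
    t=np.zeros(3) if rot is None else R.from_matrix(A.T@rot).as_rotvec(degrees=True)/360
    print("plan",d.round(4),t.round(4))
def down(yaw):
    "tool down, closing axis y at heading yaw deg"
    y=np.array([np.cos(np.radians(yaw)),np.sin(np.radians(yaw)),0]);z=np.array([0,0,-1.])
    return np.c_[np.cross(y,z),y,z]
E
python3 - <<'E'
from h import *
I=capture("top");C=cam("top");H=cv2.cvtColor(I,cv2.COLOR_RGB2HSV).astype(int);h,s,v=H[...,0],H[...,1],H[...,2]
f=1.5625
# case
b=near(blobs((h>100)&(h<125)&(s>150)&(v>60)),(527/f,255/f));
P=onz(C,b[:,0],.04);r=cv2.minAreaRect(P[:,:2].astype(np.float32)*1000);print("case z.04",r)
# roll: white top
b=near(blobs((s<40)&(v>150)),(284/f,327/f));P=onz(C,b[:,0],.036)[:,:2].astype(np.float32)*1000
print("roll",cv2.minEnclosingCircle(P),cv2.fitEllipse(P))
# mint front
b=near(blobs((h>65)&(h<90)&(s>45)),(406/f,302/f));print(cv2.contourArea(b))
P=onz(C,b[:,0],.092)[:,:2].astype(np.float32)*1000;r=cv2.minAreaRect(P);print("front",r,cv2.boxPoints(r).tolist())
# dark spindle
m=(v<95)&(s<70);m[:140]=0;m[190:]=0;m[:,:215]=0;m[:,250:]=0
b=blobs(m,5);
for c in b:print("spindle px",c[:,0].mean(0),cv2.boundingRect(c),onz(C,c[:,0].mean(0),.065))
cv2.imwrite("pics/z.png",cv2.resize(I[125:225,165:320,::-1],None,fx=5,fy=5,interpolation=cv2.INTER_CUBIC))
for n,uv,z in(("jar",(578,195),.085),("bottle",(206,295),.1),("bowl",(263,238),.055),("mould",(489,188),.02)):print(n,onz(C,np.array(uv)/f,z))
E
```

```text
case z.04 ((583.8106079101562, -251.4725799560547), (50.43442916870117, 107.69090270996094), 87.74264526367188)Traceback (most recent call last):
  File "<stdin>", line 8, in <module>
  File "h.py", line 29, in near
    return min(bs,key=lambda c:np.hypot(*(c[:,0].mean(0)-uv)))
ValueError: min() iterable argument is empty
```

```bash
python3 - <<'E'
from h import *
I=capture("top");C=cam("top");H=cv2.cvtColor(I,cv2.COLOR_RGB2HSV).astype(int);h,s,v=H[...,0],H[...,1],H[...,2]
f=1.5625
m=np.zeros(h.shape,bool);m[195:224,168:196]=1
print("bench",H[200,150],"roll",H[203:216:2,182].tolist(),"spin",H[168,225:237].tolist(),"front",H[192,255:262].tolist())
m&=(v>H[200,150][2]+18)&(s<60)
b=blobs(m,20)[0];P=onz(C,b[:,0],.036)[:,:2].astype(np.float32)*1000
print("roll",cv2.boundingRect(b),cv2.minEnclosingCircle(P),cv2.fitEllipse(P))
b=near(blobs((h>60)&(h<95)&(s>40),100),(406/f,302/f));print(cv2.contourArea(b))
P=onz(C,b[:,0],.092)[:,:2].astype(np.float32)*1000;r=cv2.minAreaRect(P);print("front",r,cv2.boxPoints(r).tolist())
cv2.imwrite("pics/z.png",cv2.resize(I[125:225,165:320,::-1],None,fx=5,fy=5,interpolation=cv2.INTER_CUBIC))
for n,uv,z in(("jar",(578,195),.085),("bottle",(206,295),.1),("bowl",(263,238),.055),("mould",(489,188),.02)):print(n,onz(C,np.array(uv)/f,z))
E
```

```text
bench [ 14  23 123] roll [[120, 6, 137], [15, 121, 78], [15, 46, 88], [13, 25, 123], [15, 24, 85], [15, 95, 134], [120, 9, 140]] spin [[165, 10, 49], [0, 0, 48], [0, 11, 47], [6, 24, 54], [15, 19, 53], [12, 24, 53], [15, 21, 48], [0, 15, 35], [150, 6, 44], [165, 10, 50], [0, 10, 52], [27, 76, 111]] front [[72, 56, 124], [72, 57, 125], [71, 55, 125], [72, 50, 128], [71, 54, 128], [72, 57, 121], [71, 60, 106]]Traceback (most recent call last):
  File "<stdin>", line 7, in <module>
IndexError: list index out of range
```

Request:
carry_out(
  deltas=[
    [[-0.1,-0.07,0,0,0,0,-1],[-0.3,-0.21,0,0,0,0,-1],[-0.5,-0.35,0,0,0,0,-1],[-0.7,-0.49,0,0,0,0,-1],[-0.95,-0.66,0,0,0,0,-1],[-0.95,-0.66,0,0,0,0,-1],[-0.95,-0.66,0,0,0,0,-1],[-0.95,-0.66,0,0,0,0,-1],[-0.95,-0.66,0,0,0,0,-1],[-0.95,-0.66,0,0,0,0,-1]],
  ],
)

```text
time_s: 1.03
position: [0.2662, 0.476, 0.2225]
tcp_rot: [[-0.97, 0.243, -0.0], [0.243, 0.97, 0.0], [0.0, 0.0, -1.0]]
force: [-0.3, 0.3, 0.4]
opening: 1.001
grasp_force: 0.0
```

Request:
carry_out(
  deltas=[
    [[-0.1,-0.07,0,0,0,0,-1],[-0.3,-0.21,0,0,0,0,-1],[-0.5,-0.35,0,0,0,0,-1],[-0.7,-0.49,0,0,0,0,-1],[-0.95,-0.66,0,0,0,0,-1],[-0.95,-0.66,0,0,0,0,-1],[-0.95,-0.66,0,0,0,0,-1],[-0.95,-0.66,0,0,0,0,-1],[-0.95,-0.66,0,0,0,0,-1],[-0.95,-0.66,0,0,0,0,-1]],
  ],
)

```text
time_s: 1.87
position: [0.3797, 0.3454, 0.2225]
tcp_rot: [[-0.97, 0.243, -0.0], [0.243, 0.97, 0.0], [0.0, 0.0, -1.0]]
force: [0.1, -0.4, -0.2]
opening: 0.999
grasp_force: 0.0
```

Request:
carry_out(
  deltas=[
    [[-0.1,-0.07,0,0,0,0.02,-1],[-0.3,-0.21,0,0,0,0.04,-1],[-0.5,-0.35,0,0,0,0.06,-1],[-0.7,-0.49,0,0,0,0.08,-1],[-0.967,-0.667,0,0,0,0.1,-1],[-0.967,-0.667,0,0,0,0.12,-1],[-0.967,-0.667,0,0,0,0.14,-1],[-0.967,-0.667,0,0,0,0.16,-1],[-0.967,-0.667,0,0,0,0.169,-1],[-0.967,-0.667,0,0,0,0.169,-1]],
  ],
)

```text
time_s: 2.7
position: [0.4965, 0.2127, 0.2224]
tcp_rot: [[-0.259, 0.966, -0.0], [0.966, 0.259, 0.0], [0.0, -0.0, -1.0]]
force: [-0.1, 0.2, -0.3]
opening: 0.999
grasp_force: 0.0
```

```bash
python3 - <<'E'
from h import *
s=telemetry.read_state();print(s["time_s"],s["position"],s["force"],np.degrees(np.arctan2(s["tcp_rot"][1,1],s["tcp_rot"][0,1])))
W=capture("wrist");np.save("w1.npy",W);np.save("w1C.npy",cam("wrist",s)[2]);cv2.imwrite("pics/w1.png",W[:,:,::-1])
I=capture("scene");np.save("sc.npy",I)
E
```

```text
2.7 [0.49650299 0.21267115 0.22244552] [-0.05853966  0.18914463 -0.25491425] 15.01710347983171
```

View pics/w1.png

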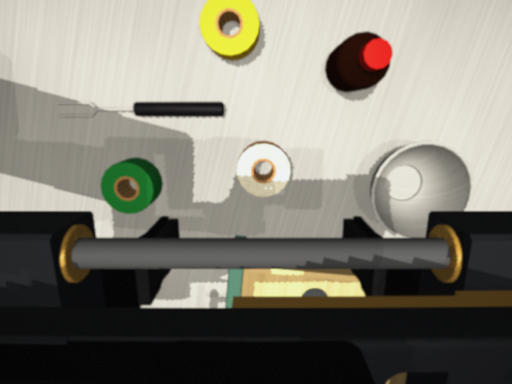

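Wrist view: roll centred at about (264,169) with its orange-lined bore; bottle (365,60), bowl (420,190), green roll (130,186), drawer front corner near (238,290).

```bash
python3 - <<'E'
from h import *
W=np.load("w1.npy");c=camera_info("wrist");C=(c["mtx"],c["k1"],np.load("w1C.npy"))
H=cv2.cvtColor(W,cv2.COLOR_RGB2HSV).astype(int)
m=(H[...,1]>80)&(H[...,0]<25);m[:150]=0;m[190:]=0;m[:,:240]=0;m[:,290:]=0
b=blobs(m,20)
for q in b[:2]:
    P=onz(C,q[:,0],.036)[:,:2].astype(np.float32)*1000;print("bore",cv2.boundingRect(q),cv2.minEnclosingCircle(P))
m=(H[...,1]<15);m[:135]=0;m[205:]=0;m[:,:230]=0;m[:,300:]=0
b=blobs(m,200)
for q in b[:2]:
    P=onz(C,q[:,0],.036)[:,:2].astype(np.float32)*1000;print("roll",cv2.boundingRect(q),cv2.minEnclosingCircle(P),cv2.fitEllipse(P))
# top view: roll, front, spindle
I=capture("top");C=cam("top");H=cv2.cvtColor(I,cv2.COLOR_RGB2HSV).astype(int);h,s,v=H[...,0],H[...,1],H[...,2]
f=1.5625
q=near(blobs((h>60)&(h<95)&(s>40),100),(406/f,302/f))
P=onz(C,q[:,0],.092)[:,:2].astype(np.float32)*1000;r=cv2.minAreaRect(P);print("front",cv2.contourArea(q),r,cv2.boxPoints(r).round().tolist())
q=near(blobs((v<75)&(s<80),10),(230,168));P=onz(C,q[:,0],.015);print("spin",cv2.boundingRect(q),cv2.minEnclosingCircle(q),P.mean(0))
cv2.imwrite("pics/z.png",cv2.resize(I[105:225,185:320,::-1],None,fx=5,fy=5,interpolation=cv2.INTER_CUBIC))
E
```

```text
bore (252, 159, 24, 25) ((499.4323425292969, 212.07855224609375), 13.765351295471191)
roll (236, 144, 54, 38) ((498.951171875, 213.1724853515625), 29.252500534057617) ((498.3601379394531, 219.05535888671875), (41.561771392822266, 55.2511100769043), 98.89059448242188)
front 427.0 ((512.1151123046875, -14.542617797851562), (23.64862632751465, 271.3895568847656), 9.149171829223633) [[479.0, 118.0], [522.0, -150.0], [545.0, -147.0], [502.0, 121.0]]
spin (225, 163, 11, 12) ((230.00819396972656, 168.31967163085938), 5.680434226989746) [0.60838399 0.06285944 0.015     ]
```

View pics/z.png

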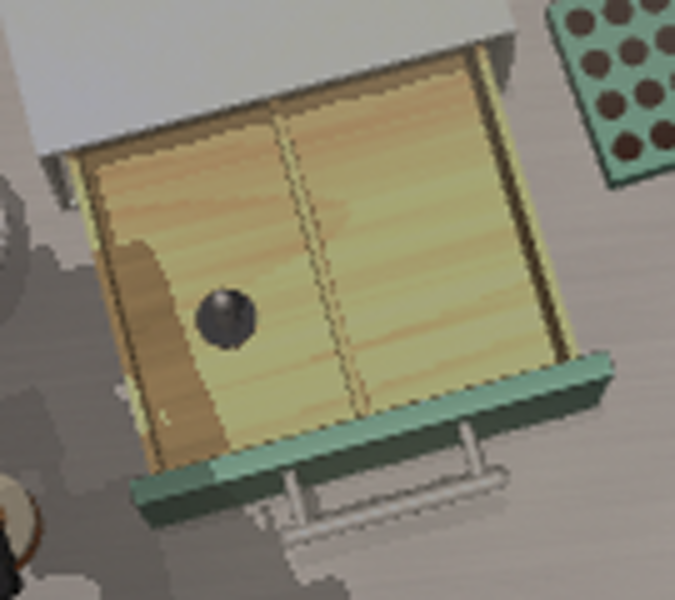

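The crop shows the open drawer: spindle at crop (226,318), tip shifted to (222,297), clear bay to its right, front top edge from (133,482) to (610,352). Descending on the roll.

Request:
carry_out(
  deltas=[
    [[-0.007,0.019,0.1,0,0,0,-1],[-0.007,0.019,0.3,0,0,0,-1],[-0.007,0.019,0.5,0,0,0,-1],[-0.007,0.019,0.7,0,0,0,-1],[-0.007,0.019,0.8,0,0,0,-1],[-0.007,0.019,0.86,0,0,0,-1],[-0.007,0.019,0.9,0,0,0,-1],[-0.007,0.019,0.9,0,0,0,-1],[-0.007,0.019,0.9,0,0,0,-1],[-0.007,0.019,0.9,0,0,0,-1]],
  ],
)

```text
time_s: 3.68
position: [0.5011, 0.2115, 0.0887]
tcp_rot: [[-0.259, 0.966, 0.003], [0.966, 0.259, 0.001], [-0.0, 0.003, -1.0]]
force: [-0.3, -1.1, 0.8]
opening: 0.997
grasp_force: 0.0
```

Request:
carry_out(
  deltas=[
    [[0,0,0.1,0,0,0,-1],[0,0,0.2,0,0,0,-1],[0,0,0.3,0,0,0,-1],[0,0,0.4,0,0,0,-1],[0,0,0.48,0,0,0,-1],[0,0,0.53,0,0,0,-1],[0,0,0.53,0,0,0,-1],[0,0,0.53,0,0,0,-1],[0,0,0.53,0,0,0,0],[0,0,0.53,0,0,0,1]],
  ],
)

```text
time_s: 4.52
position: [0.5008, 0.2114, 0.0089]
tcp_rot: [[-0.258, 0.966, 0.002], [0.966, 0.258, 0.0], [-0.0, 0.002, -1.0]]
force: [-1.0, -0.9, -0.1]
opening: 0.917
grasp_force: 0.0
```

Request:
carry_out(
  deltas=[
    [[0,0,0,0,0,0,1],[0,0,0,0,0,0,1],[0,0,0,0,0,0,1],[0,0,0,0,0,0,1],[0,0,0,0,0,0,1],[0,0,0,0,0,0,1],[0,0,-0.05,0,0,0,1],[0,0,-0.1,0,0,0,1],[0,0,-0.2,0,0,0,1],[0,0,-0.3,0,0,0,1]],
  ],
)

```text
time_s: 5.35
position: [0.4996, 0.2111, 0.0535]
tcp_rot: [[-0.258, 0.966, -0.001], [0.966, 0.258, -0.0], [0.0, -0.001, -1.0]]
force: [-0.5, -0.2, -0.1]
opening: 0.69
grasp_force: 30.0
```

```bash
python3 - <<'E'
from h import *
I=capture("top");C=cam("top")
o=np.array([185,105]);g=lambda x,y,z:onz(C,np.array([x,y])/5+o-.4,z)[0]
hd=lambda a,b:np.degrees(np.arctan2(*(a-b)[[1,0]]))
for n,a,b,z in(("front outer top",(133,482),(610,352),.092),("unit top",(40,157),(515,33),.1),("handle",(287,537),(505,478),.073)):
    A=g(*a,z);B=g(*b,z);print(n,A,B,(A+B)/2,np.linalg.norm(A-B),hd(A,B))
F=g(226,318,.015);T=g(222,297,.065);print("foot",F,"tip",T)
S=capture("scene");np.save("sc.npy",S)
cv2.imwrite("pics/s2.png",cv2.resize(S[150:290,195:355,::-1],None,fx=5,fy=5,interpolation=cv2.INTER_CUBIC)[:600])
print(telemetry.read_state()["opening"]*87)
E
```

```text
front outer top [0.50177752 0.12000809 0.092     ] [ 0.54506695 -0.14913815  0.092     ] [ 0.52342223 -0.01456503  0.092     ] 0.2726053390986368 99.13718768149009
unit top [0.6904976  0.15461113 0.1       ] [ 0.73384466 -0.11959411  0.1       ] [0.71217113 0.01750851 0.1       ] 0.27761030266119663 98.98312513663824
handle [0.46503485 0.03980865 0.073     ] [ 0.48445744 -0.0841764   0.073     ] [ 0.47474615 -0.02218388  0.073     ] 0.12549713645120333 98.90317958753145
foot [0.60835775 0.06328004 0.015     ] tip [0.60779675 0.06240297 0.065     ]
60.164299277926915
```

View pics/s2.png

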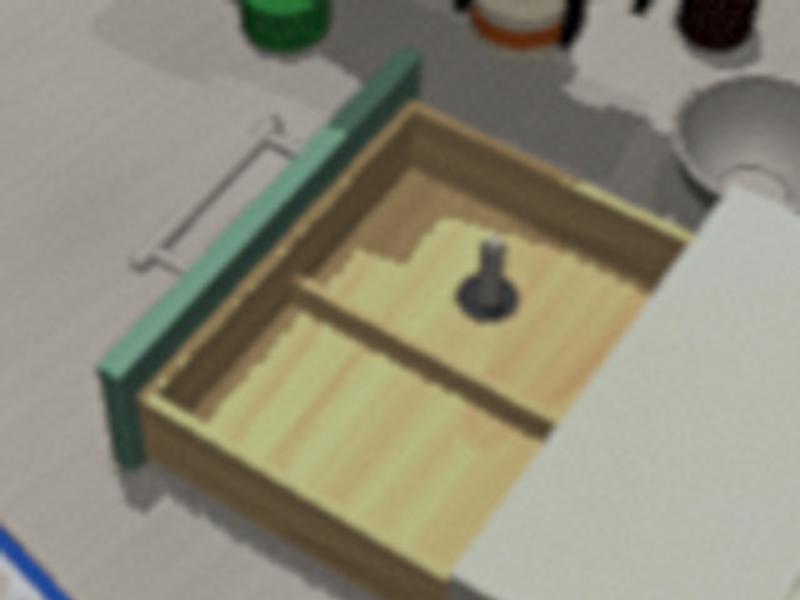

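Scene crop: upright spindle tip at crop (493,243), foot at (487,298); the roll is clear of the bench at (520,20), held at 60 mm. I'll go to a viewpoint short of the spindle.

Request:
carry_out(
  deltas=[
    [[0,0,-0.15,0,0,0.0,1],[0,0,-0.35,0,0,0.02,1],[0,0,-0.55,0,0,0.04,1],[0,0,-0.75,0,0,0.06,1],[0,0,-0.9,0,0,0.08,1],[0,0,-1,0,0,0.1,1],[0,0,-1,0,0,0.12,1],[0,0,-1,0,0,0.14,1],[0,0,-1,0,0,0.16,1],[0,0,-1,0,0,0.17,1]],
  ],
)

```text
time_s: 6.28
position: [0.4996, 0.2111, 0.2026]
tcp_rot: [[0.726, 0.688, -0.001], [0.688, -0.726, -0.0], [-0.001, -0.0, -1.0]]
force: [-0.4, 0.3, -1.5]
opening: 0.688
grasp_force: 30.0
```

```bash
python3 - <<'E'
from h import *
S=cam("scene");C=cam("top");o=np.array([185,105])-.4;q=np.array([195,150])-.4
t=lambda a,b:tri(C,np.array(a)/5+o,S,np.array(b)/5+q)
print("tip",t((222,297),(493,243)),"foot",t((226,318),(487,298)))
print("front near corner? outer",t((613,372),(100,372)),"inner-up",t((610,352),(143,390)))
print("scene foot",onz(S,np.array((487,298))/5+q,.015),"tip",onz(S,np.array((493,243))/5+q,.065))
plan([.513,.048,.2],down(-81))
E
```

```text
tip [0.60847089 0.06278911 0.06363885] foot [0.60836242 0.06340566 0.01547329]
front near corner? outer [ 0.53503256 -0.14922315  0.08756043] inner-up [ 0.55138566 -0.14478176  0.08219964]
scene foot [[0.60824601 0.06387671 0.015     ]] tip [[0.6093749 0.0622448 0.065    ]]
plan [-0.6829  0.8506  0.0175] [-0.      0.0001  0.0957]
```

Two views agree: spindle at (0.6085, 0.063), with heights of 15 and 64 mm as they should be.

Request:
carry_out(
  deltas=[
    [[-0.1,0.12,0,0,0,0.015,1],[-0.25,0.32,0,0,0,0.03,1],[-0.4,0.5,0,0,0,0.05,1],[-0.52,0.66,0,0,0,0.065,1],[-0.62,0.78,0,0,0,0.08,1],[-0.683,0.85,0.0,0,0,0.0957,1],[-0.683,0.85,0.0,0,0,0.0957,1],[-0.683,0.85,0.0,0,0,0.0957,1],[-0.683,0.85,0.0,0,0,0.0957,1],[-0.683,0.85,0.0,0,0,0.0957,1]],
  ],
)

```text
time_s: 7.12
position: [0.5139, 0.0493, 0.2028]
tcp_rot: [[0.986, 0.164, -0.001], [0.164, -0.986, 0.0], [-0.001, -0.001, -1.0]]
force: [-0.5, 0.3, -0.1]
opening: 0.69
grasp_force: 30.0
```

```bash
python3 - <<'E'
from h import *
s=telemetry.read_state();W=capture("wrist");C=cam("wrist",s);np.save("w2.npy",W);np.save("w2C.npy",C[2])
print(s["position"],np.degrees(np.arctan2(s["tcp_rot"][1,1],s["tcp_rot"][0,1])))
V=W.copy()
for P in ([.6085,.063,.015],[.6085,.063,.065]):cv2.circle(V,tuple(int(round(x)) for x in proj(C,P)[0]),2,(255,0,0),1)
print(proj(C,[[.6085,.063,.015],[.6085,.063,.065]]),proj(C,s["position"]))
cv2.imwrite("pics/w2.png",V[:,:,::-1])
E
```

```text
[0.51388419 0.04926682 0.20280427] -80.56363334897158
[[261.32124626  79.06575356]
 [261.43919082  74.0271583 ]] [[258.35939738 235.43896708]]
```

View pics/w2.png

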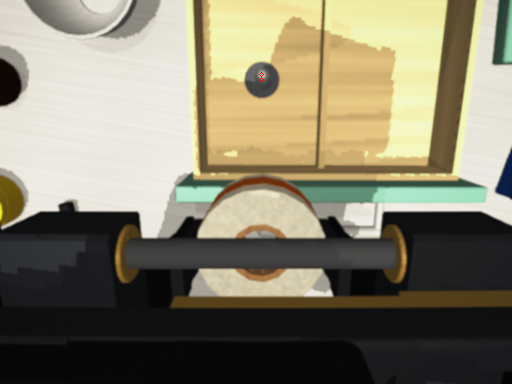

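Wrist view: the predicted spindle (261,77) falls right on the spindle, and the rim is parallel to the picture. Now the roll's offset in the hand.

```bash
python3 - <<'E'
from h import *
print(camera_info("wrist")["T_tool_cam"].round(5).tolist())
W=np.load("w2.npy");c=camera_info("wrist");T=np.load("w2C.npy");C=(c["mtx"],c["k1"],T)
H=cv2.cvtColor(W,cv2.COLOR_RGB2HSV).astype(int)
m=(H[...,1]>75)&(H[...,0]<25);m[:222]=0;m[295:]=0;m[:,:225]=0;m[:,300:]=0
q=np.vstack(blobs(m,15))[:,0];print(q.min(0),q.max(0))
A=np.array([[.986,.164,0],[.164,-.986,0],[0,0,-1]]);p=np.array([.51388,.04927,.2028])
P=onz(C,q,.2028-.008+.036);(x,y),r=cv2.minEnclosingCircle((P[:,:2]*1000).astype(np.float32));print("bore",x,y,r)
print("in tool",A.T@(np.array([x/1000,y/1000,.2028])-p))
g=W[255:290,195:335].astype(int)
l=[(np.where((H[y,180:345,1]<45)&(H[y,180:345,2]>110))[0][[0,-1]]+180).tolist() for y in (232,275,280)];print(l)
print("tool pts y=0,z=-.028:",proj(C,p+A@np.array([0,0,-.028])))
plan([.6085,.063,.2],down(-81))
E
```

```text
[[-0.00052, -0.97033, -0.24179, 0.06586], [1.0, -0.0005, -0.00016, 0.00116], [4e-05, -0.24179, 0.97033, -0.16288], [0.0, 0.0, 0.0, 1.0]]
[235 224] [285 281]
bore 516.7962646484375 48.625240325927734 14.22677230834961
in tool [0.0027697 0.001114  0.       ]
[[200, 267], [196, 325], [193, 328]]
tool pts y=0,z=-.028: [[257.9324628  258.87422994]]
plan [0.6367 0.0135 0.0188] [-0.0001  0.0001  0.0012]
```

Request:
carry_out(
  deltas=[
    [[0.08,0.001,0,0,0,0.001,1],[0.22,0.003,0,0,0,0.001,1],[0.36,0.005,0,0,0,0.001,1],[0.48,0.008,0,0,0,0.001,1],[0.57,0.009,0.05,0,0,0.001,1],[0.621,0.009,0.15,0,0,0.001,1],[0.621,0.009,0.3,0,0,0.001,1],[0.621,0.009,0.45,0,0,0.001,1],[0.621,0.009,0.6,0,0,0.001,1],[0.621,0.009,0.7,0,0,0.001,1]],
  ],
)

```text
time_s: 8.0
position: [0.6051, 0.0633, 0.0958]
tcp_rot: [[0.987, 0.158, -0.003], [0.158, -0.987, 0.0], [-0.003, -0.001, -1.0]]
force: [-0.4, 0.5, 0.1]
opening: 0.687
grasp_force: 30.0
```

```bash
python3 - <<'E'
from h import *
s=telemetry.read_state();W=capture("wrist");S=capture("scene")
V=np.vstack([cv2.resize(S[140:240,215:375,::-1],(480,300),interpolation=cv2.INTER_CUBIC),cv2.resize(W[140:300,130:390,::-1],(480,295))])
cv2.imwrite("pics/p3.png",V);print(s["position"],s["force"])
plan([.606,.0632,.024],down(-81))
E
```

```text
[0.60506223 0.06334756 0.09575233] [-0.35713029  0.54152819  0.11466615]
plan [0.0176 0.0035 0.4734] [-0.0003  0.0011  0.0002]
```

View pics/p3.png

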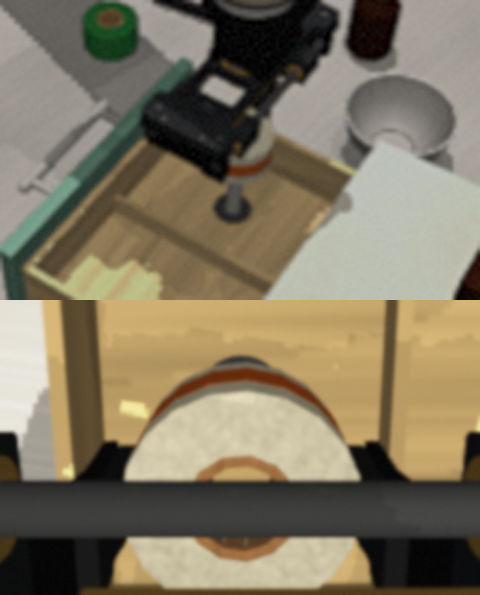

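Scene (upper): the roll is directly above the spindle; wrist (lower): bore centred at about (242,505), spindle hidden behind the rod. Lowering slowly.

Request:
carry_out(
  deltas=[
    [[0.015,0,0.03,0,0,0,1],[0.015,0,0.06,0,0,0,1],[0.015,0,0.09,0,0,0,1],[0.015,0,0.12,0,0,0,1],[0.015,0,0.15,0,0,0,1],[0.015,0,0.18,0,0,0,1],[0.015,0,0.21,0,0,0,1],[0.015,0,0.23,0,0,0,1],[0.015,0,0.25,0,0,0,1],[0.015,0,0.25,0,0,0,1]],
  ],
)

```text
time_s: 8.93
position: [0.6082, 0.0623, 0.0598]
tcp_rot: [[0.988, 0.155, -0.001], [0.155, -0.988, 0.0], [-0.001, -0.0, -1.0]]
force: [0.1, 0.3, -1.4]
opening: 0.69
grasp_force: 30.0
```

Request:
carry_out(
  deltas=[
    [[0,0,0.03,0,0,0,1],[0,0,0.06,0,0,0,1],[0,0,0.09,0,0,0,1],[0,0,0.12,0,0,0,1],[0,0,0.15,0,0,0,1],[0,0,0.18,0,0,0,1],[0,0,0.195,0,0,0,1],[0,0,0.21,0,0,0,1],[0,0,0.22,0,0,0,1],[0,0,0.22,0,0,0,1]],
  ],
)

```text
time_s: 9.77
position: [0.6085, 0.0623, 0.0272]
tcp_rot: [[0.988, 0.156, -0.0], [0.156, -0.988, 0.0], [-0.0, -0.0, -1.0]]
force: [-0.0, 0.1, -0.8]
opening: 0.691
grasp_force: 30.0
```

```bash
python3 -c "
from h import *
s=telemetry.read_state();print(s['position'],s['force'])"
```

```text
[0.60847566 0.06234796 0.0272237 ] [-0.0305082   0.05774714 -0.83262763]
```

Request:
carry_out(
  deltas=[
    [[0,0,0.004,0,0,0,1],[0,0,0.008,0,0,0,1],[0,0,0.012,0,0,0,1],[0,0,0.016,0,0,0,1],[0,0,0.02,0,0,0,1],[0,0,0.023,0,0,0,1],[0,0,0.023,0,0,0,1],[0,0,0.023,0,0,0,1],[0,0,0.023,0,0,0,1],[0,0,0.023,0,0,0,1]],
  ],
)

```text
time_s: 10.6
position: [0.6087, 0.0623, 0.0241]
tcp_rot: [[0.988, 0.156, 0.0], [0.156, -0.988, -0.0], [0.0, 0.0, -1.0]]
force: [-0.1, 0.3, 0.1]
opening: 0.689
grasp_force: 30.0
```

Request:
carry_out(
  deltas=[
    [[0,0,0.004,0,0,0,1],[0,0,0.007,0,0,0,1],[0,0,0.007,0,0,0,1],[0,0,0.007,0,0,0,0.2],[0,0,0.007,0,0,0,0],[0,0,0.007,0,0,0,-0.3],[0,0,0.007,0,0,0,-0.55],[0,0,0.007,0,0,0,-0.55],[0,0,0.007,0,0,0,-0.55],[0,0,0.007,0,0,0,-0.55]],
  ],
)

```text
time_s: 11.43
position: [0.6085, 0.0623, 0.0227]
tcp_rot: [[0.988, 0.156, -0.0], [0.156, -0.988, 0.0], [-0.0, -0.0, -1.0]]
force: [0.8, -0.2, 0.0]
opening: 0.772
grasp_force: 0.0
```

Request:
carry_out(
  deltas=[
    [[0,0,-0.03,0,0,0,-0.55],[0,0,-0.08,0,0,0,-0.55],[0,0,-0.15,0,0,0,-0.55],[0,0,-0.3,0,0,0,-0.55],[0,0,-0.5,0,0,0,-0.55],[0,0,-0.7,0,0,0,-0.55],[0,0,-0.85,0,0,0,-0.6],[0,0,-0.95,0,0,0,-1],[0,0,-1,0,0,0,-1],[0,0,-1,0,0,0,-1]],
  ],
)

```text
time_s: 12.27
position: [0.6101, 0.0623, 0.1761]
tcp_rot: [[0.988, 0.156, 0.006], [0.156, -0.988, -0.0], [0.005, 0.001, -1.0]]
force: [-0.0, 0.1, -0.3]
opening: 0.941
grasp_force: 0.0
```

Request:
carry_out(
  deltas=[
    [[-0.03,0.1,0,0,0,0,-1],[-0.1,0.3,0,0,0,0,-1],[-0.17,0.5,0,0,0,0,-1],[-0.25,0.7,-0.05,0,0,0,-1],[-0.3,0.88,-0.1,0,0,0,-1],[-0.34,1,-0.15,0,0,0,-1],[-0.34,1,-0.15,0,0,0,-1],[-0.34,1,-0.15,0,0,0,-1],[-0.34,1,-0.15,0,0,0,-1],[-0.34,1,-0.15,0,0,0,-1]],
  ],
)

```text
time_s: 13.1
position: [0.581, -0.0923, 0.1945]
tcp_rot: [[0.988, 0.157, -0.002], [0.157, -0.988, 0.001], [-0.002, -0.001, -1.0]]
force: [0.2, -0.7, -0.1]
opening: 0.998
grasp_force: 0.0
```

Request:
carry_out(
  deltas=[
    [[-0.03,0.1,0,0,0,0.01,-1],[-0.1,0.3,0,0,0,0.02,-1],[-0.17,0.5,0,0,0,0.031,-1],[-0.25,0.7,0,0,0,0.031,-1],[-0.3,0.88,0,0,0,0.031,-1],[-0.34,1,0,0,0,0.031,-1],[-0.34,1,0,0,0,0.031,-1],[-0.34,1,0,0,0,0.031,-1],[-0.34,1,0,0,0,0.031,-1],[-0.34,1,0,0,0,0.031,-1]],
  ],
)

```text
time_s: 13.93
position: [0.5547, -0.2478, 0.1952]
tcp_rot: [[0.999, -0.036, -0.001], [-0.036, -0.999, 0.001], [-0.001, -0.001, -1.0]]
force: [0.1, -0.3, -0.2]
opening: 1.0
grasp_force: 0.0
```

```bash
python3 - <<'E'
from h import *
s=telemetry.read_state();W=capture("wrist");C=cam("wrist",s);T=capture("top");S=capture("scene")
print(s["position"])
V=np.vstack([W[:300,:,::-1],np.hstack([cv2.resize(T[105:205,185:320,::-1],(256,190)),cv2.resize(S[150:250,215:350,::-1],(256,190))])]);cv2.imwrite("pics/w4.png",V)
def case(I,C,n):
    H=cv2.cvtColor(I,cv2.COLOR_RGB2HSV).astype(int)
    bs=blobs((H[...,0]>100)&(H[...,0]<125)&(H[...,1]>130)&(H[...,2]>50),100)
    for z in(.04,):
        q=min(bs,key=lambda c:np.linalg.norm(onz(C,c[:,0],z).mean(0)[:2]-[.584,-.2515]))
        r=cv2.minAreaRect((onz(C,q[:,0],z)[:,:2]*1000).astype(np.float32));print(n,z,r)
case(W,C,"wrist");case(T,cam("top"),"top");case(S,cam("scene"),"scene")
E
```

```text
[ 0.55465135 -0.24780868  0.19521085]
wrist 0.04 ((585.0568237304688, -252.314697265625), (50.186832427978516, 107.35098266601562), 87.62220001220703)
top 0.04 ((1106.6181640625, 674.1555786132812), (126.59427642822266, 141.46180725097656), 89.9646224975586)
scene 0.04 ((593.29541015625, -254.5870361328125), (53.80174255371094, 120.64804077148438), 87.07235717773438)
```

View pics/w4.png

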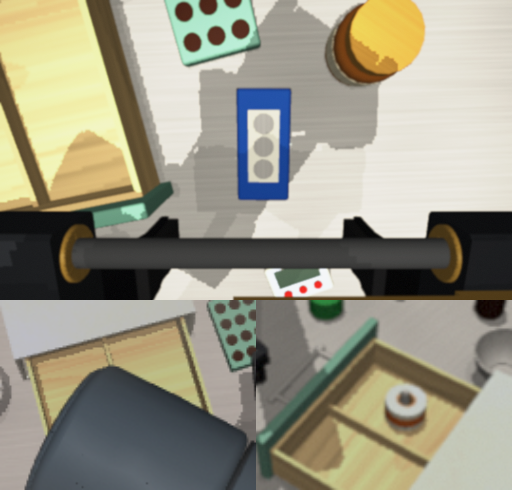

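The wrist view shows the case at (264,143) with free sides, the jar off at (375,40). The lower-right crop shows the roll seated on the spindle at (405,400). Three measurements of the case agree to about 1 mm, apart from the coarser scene one. Grasping it.

Request:
carry_out(
  deltas=[
    [[0.03,0.004,0.06,0,0,0.001,-1],[0.09,0.01,0.2,0,0,0.001,-1],[0.15,0.016,0.36,0,0,0.001,-1],[0.203,0.021,0.52,0,0,0.001,-1],[0.203,0.021,0.66,0,0,0.001,-1],[0.203,0.021,0.76,0,0,0.001,-1],[0.203,0.021,0.8,0,0,0.001,-1],[0.203,0.021,0.8,0,0,0.001,-1],[0.203,0.021,0.8,0,0,0.001,-1],[0.203,0.021,0.8,0,0,0.001,-1]],
  ],
)

```text
time_s: 14.92
position: [0.5858, -0.2546, 0.0766]
tcp_rot: [[0.999, -0.045, 0.002], [-0.045, -0.999, -0.001], [0.002, 0.001, -1.0]]
force: [-0.4, 0.3, -0.5]
opening: 1.001
grasp_force: 0.0
```

Request:
carry_out(
  deltas=[
    [[0,0,0.06,0,0,0,-1],[0,0,0.14,0,0,0,-1],[0,0,0.22,0,0,0,-1],[0,0,0.3,0,0,0,-1],[0,0,0.37,0,0,0,-1],[0,0,0.41,0,0,0,-1],[0,0,0.43,0,0,0,-1],[0,0,0.43,0,0,0,-1],[0,0,0.43,0,0,0,-1],[0,0,0.43,0,0,0,-1]],
  ],
)

```text
time_s: 15.75
position: [0.5853, -0.2545, 0.0115]
tcp_rot: [[0.999, -0.045, 0.001], [-0.045, -0.999, -0.001], [0.001, 0.001, -1.0]]
force: [-0.1, -0.3, 0.3]
opening: 1.003
grasp_force: 0.0
```

Request:
carry_out(
  deltas=[
    [[0,0,0,0,0,0,0],[0,0,0,0,0,0,0.5],[0,0,0,0,0,0,1],[0,0,0,0,0,0,1],[0,0,0,0,0,0,1],[0,0,0,0,0,0,1],[0,0,0,0,0,0,1],[0,0,0,0,0,0,1],[0,0,0,0,0,0,1],[0,0,0,0,0,0,1]],
  ],
)

```text
time_s: 16.58
position: [0.5848, -0.2537, 0.0112]
tcp_rot: [[0.999, -0.045, -0.0], [-0.045, -0.999, 0.001], [-0.0, -0.001, -1.0]]
force: [-0.1, 2.7, 2.9]
opening: 0.587
grasp_force: 30.0
```

Request:
carry_out(
  deltas=[
    [[0,0,-0.04,0,0,0,1],[0,0,-0.12,0,0,0,1],[0,0,-0.25,0,0,0,1],[0,0,-0.4,0,0,0,1],[0,0,-0.55,0,0,0,1],[0,0,-0.7,0,0,0,1],[0,0,-0.85,0,0,0,1],[0,0,-0.95,0,0,0,1],[0,0,-1,0,0,0,1],[0,0,-1,0,0,0,1]],
  ],
)

```text
time_s: 17.42
position: [0.586, -0.2553, 0.1638]
tcp_rot: [[0.999, -0.045, 0.004], [-0.045, -0.999, -0.003], [0.004, 0.003, -1.0]]
force: [-0.5, 0.5, -2.6]
opening: 0.593
grasp_force: 30.0
```

Request:
carry_out(
  deltas=[
    [[0.01,-0.04,0,0,0,0,1],[0.03,-0.14,0,0,0,0,1],[0.05,-0.28,0,0,0,0,1],[0.07,-0.42,0,0,0,0,1],[0.09,-0.56,0,0,0,0,1],[0.1,-0.66,0,0,0,0,1],[0.11,-0.7,0,0,0,0,1],[0.11,-0.7,0,0,0,0,1],[0.11,-0.7,0,0,0,0,1],[0.11,-0.7,0,0,0,0,1]],
  ],
)

```text
time_s: 18.25
position: [0.6061, -0.1509, 0.1609]
tcp_rot: [[0.999, -0.045, -0.0], [-0.045, -0.999, -0.001], [-0.0, 0.001, -1.0]]
force: [-0.5, 0.8, -2.6]
opening: 0.595
grasp_force: 30.0
```

Request:
carry_out(
  deltas=[
    [[0.01,-0.04,0,0,0,-0.005,1],[0.03,-0.12,0,0,0,-0.01,1],[0.05,-0.24,0,0,0,-0.015,1],[0.07,-0.36,0,0,0,-0.02,1],[0.09,-0.48,0,0,0,-0.025,1],[0.11,-0.57,0,0,0,-0.03,1],[0.117,-0.613,0,0,0,-0.032,1],[0.117,-0.613,0,0,0,-0.032,1],[0.117,-0.613,0,0,0,-0.032,1],[0.117,-0.613,0,0,0,-0.032,1]],
  ],
)

```text
time_s: 19.08
position: [0.6277, -0.0597, 0.1611]
tcp_rot: [[0.988, 0.155, -0.0], [0.155, -0.988, -0.001], [-0.0, 0.001, -1.0]]
force: [0.0, -0.5, -1.4]
opening: 0.593
grasp_force: 30.0
```

```bash
python3 - <<'E'
from h import *
s=telemetry.read_state();print(s["position"],s["force"])
plan([.6277,-.0585,.045],down(-81))
W=capture("wrist");S=capture("scene")
cv2.imwrite("pics/p5.png",np.vstack([W[:300,:,::-1],cv2.resize(S[140:250,195:375,::-1],(512,300),interpolation=cv2.INTER_CUBIC)]))
E
```

```text
[ 0.62768229 -0.05973881  0.16105056] [ 0.04417999 -0.52278447 -1.4088741 ]
plan [ 0.0015 -0.0086  0.7737] [ 0.0001  0.     -0.0002]
```

View pics/p5.png

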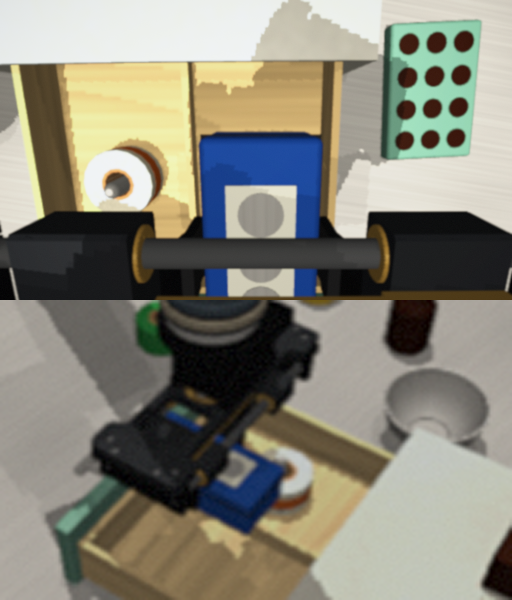

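The wrist view shows the roll down on the spindle with the tip at (118,187) showing through its bore. The case (262,210) is parallel to the walls and between the divider (193) and the right wall (322). Lowering it.

Request:
carry_out(
  deltas=[
    [[0.001,-0.008,0.05,0,0,0,1],[0.001,-0.008,0.13,0,0,0,1],[0.001,-0.008,0.23,0,0,0,1],[0.001,-0.008,0.33,0,0,0,1],[0.001,-0.008,0.43,0,0,0,1],[0.001,-0.008,0.53,0,0,0,1],[0.001,-0.008,0.62,0,0,0,1],[0.001,-0.008,0.7,0,0,0,1],[0.001,-0.008,0.75,0,0,0,1],[0.001,-0.008,0.77,0,0,0,1]],
  ],
)

```text
time_s: 20.02
position: [0.6265, -0.0576, 0.0435]
tcp_rot: [[0.988, 0.155, -0.003], [0.155, -0.988, 0.001], [-0.003, -0.001, -1.0]]
force: [0.3, 0.9, -1.7]
opening: 0.595
grasp_force: 30.0
```

Request:
carry_out(
  deltas=[
    [[0,0,0.01,0,0,0,1],[0,0,0.03,0,0,0,1],[0,0,0.05,0,0,0,1],[0,0,0.07,0,0,0,1],[0,0,0.085,0,0,0,1],[0,0,0.1,0,0,0,1],[0,0,0.11,0,0,0,1],[0,0,0.115,0,0,0,1],[0,0,0.115,0,0,0,1],[0,0,0.115,0,0,0,1]],
  ],
)

```text
time_s: 20.85
position: [0.6277, -0.0578, 0.0284]
tcp_rot: [[0.988, 0.156, 0.0], [0.156, -0.988, -0.0], [0.0, 0.0, -1.0]]
force: [-0.5, 0.7, -2.8]
opening: 0.598
grasp_force: 30.0
```

Request:
carry_out(
  deltas=[
    [[0,0,0.004,0,0,0,1],[0,0,0.008,0,0,0,1],[0,0,0.012,0,0,0,1],[0,0,0.014,0,0,0,1],[0,0,0.016,0,0,0,1],[0,0,0.018,0,0,0,1],[0,0,0.018,0,0,0,1],[0,0,0.018,0,0,0,1],[0,0,0.018,0,0,0,1],[0,0,0.018,0,0,0,1]],
  ],
)

```text
time_s: 21.68
position: [0.6277, -0.0577, 0.0261]
tcp_rot: [[0.988, 0.156, 0.0], [0.156, -0.988, -0.0], [0.0, 0.0, -1.0]]
force: [-2.3, -0.4, 5.5]
opening: 0.593
grasp_force: 30.0
```

Contact with the floor (5.5 N up). Releasing and lifting straight up.

Request:
carry_out(
  deltas=[
    [[0,0,0,0,0,0,0.3],[0,0,0,0,0,0,0.1],[0,0,0,0,0,0,-0.1],[0,0,0,0,0,0,-0.35],[0,0,0,0,0,0,-0.35],[0,0,0,0,0,0,-0.35],[0,0,0,0,0,0,-0.35],[0,0,-0.02,0,0,0,-0.35],[0,0,-0.06,0,0,0,-0.35],[0,0,-0.12,0,0,0,-0.35]],
  ],
)

```text
time_s: 22.52
position: [0.6272, -0.0576, 0.0434]
tcp_rot: [[0.988, 0.156, -0.002], [0.156, -0.988, 0.0], [-0.001, -0.001, -1.0]]
force: [0.6, -0.5, 0.0]
opening: 0.679
grasp_force: 0.0
```

Request:
carry_out(
  deltas=[
    [[0,0,-0.06,0,0,0,-0.35],[0,0,-0.15,0,0,0,-0.35],[0,0,-0.3,0,0,0,-0.35],[0,0,-0.5,0,0,0,-0.35],[0,0,-0.7,0,0,0,0],[0,0,-0.88,0,0,0,0.5],[0,0,-1,0,0,0,1],[0,0,-1,0,0,0,1],[0,0,-1,0,0,0,1],[0,0,-1,0,0,0,1]],
  ],
)

```text
time_s: 23.35
position: [0.6269, -0.0576, 0.1933]
tcp_rot: [[0.988, 0.156, -0.001], [0.156, -0.988, 0.0], [-0.001, -0.0, -1.0]]
force: [0.4, -0.6, 0.0]
opening: 0.308
grasp_force: 0.0
```

```bash
python3 - <<'E'
from h import *
s=telemetry.read_state();print(s["position"],s["force"],s["opening"])
T=capture("top");S=capture("scene")
cv2.imwrite("pics/p6.png",np.hstack([cv2.resize(T[95:225,165:330,::-1],(400,315),interpolation=cv2.INTER_CUBIC),cv2.resize(S[140:265,195:350,::-1],(400,315),interpolation=cv2.INTER_CUBIC)]))
# handle from measured top edge: front face outer mid + axis
ux=np.array([.9877,.1564]);uy=np.array([-.1564,.9877]);sp=np.array([.6085,.063])
h=sp-.0615*uy-(.088+.015+.035)*ux;print("handle",h)
E
```

```text
[ 0.62690627 -0.05756236  0.19326922] [ 0.40777061 -0.59680798  0.04106299] 0.3079242287511522
handle [ 0.481816   -0.01932675]
```

View pics/p6.png

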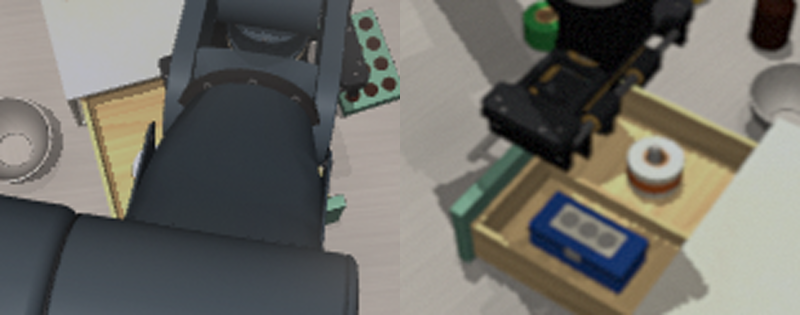

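Left: arm in the way. Right (scene): the case lies flat, lid up, in the right compartment at (588,240), and the roll is down on the spindle at (655,165). Now round to the handle.

Request:
carry_out(
  deltas=[
    [[-0.05,-0.02,0,0,0,0,1],[-0.15,-0.05,0,0,0,0,1],[-0.3,-0.1,0,0,0,0,1],[-0.45,-0.15,0,0,0,0,1],[-0.58,-0.18,0,0,0,0,1],[-0.66,-0.2,0,0,0,0,1],[-0.7,-0.2,0,0,0,0,1],[-0.7,-0.2,0,0,0,0,1],[-0.7,-0.2,0,0,0,0,1],[-0.7,-0.2,0,0,0,0,1]],
  ],
)

```text
time_s: 24.28
position: [0.5204, -0.0448, 0.1936]
tcp_rot: [[0.988, 0.155, 0.001], [0.155, -0.988, -0.0], [0.001, 0.0, -1.0]]
force: [-0.5, 0.1, 0.4]
opening: 0.004
grasp_force: 0.0
```

Request:
carry_out(
  deltas=[
    [[-0.05,-0.02,0,0,0,0,1],[-0.15,-0.05,0,0,0,0,1],[-0.3,-0.1,0,0,0,0,1],[-0.42,-0.15,0,0,0,0,1],[-0.52,-0.18,0,0,0,0,1],[-0.56,-0.2,0,0,0,0,1],[-0.583,-0.203,0,0,0,0,1],[-0.583,-0.203,0,0,0,0,1],[-0.583,-0.203,0,0,0,0,1],[-0.583,-0.203,0,0,0,0,1]],
  ],
)

```text
time_s: 25.12
position: [0.4295, -0.0284, 0.1937]
tcp_rot: [[0.988, 0.155, 0.002], [0.155, -0.988, -0.0], [0.001, 0.001, -1.0]]
force: [-0.1, 0.3, 0.7]
opening: 0.005
grasp_force: 0.0
```

Request:
carry_out(
  deltas=[
    [[0,0,0.06,0,0,0,1],[0,0,0.2,0,0,0,1],[0,0,0.36,0,0,0,1],[0,0,0.52,0,0,0,1],[0,0,0.68,0,0,0,1],[0,0,0.82,0,0,0,1],[0,0,0.91,0,0,0,1],[0,0,0.95,0,0,0,1],[0,0,0.95,0,0,0,1],[0,0,0.95,0,0,0,1]],
  ],
)

```text
time_s: 25.95
position: [0.4288, -0.0282, 0.0511]
tcp_rot: [[0.988, 0.156, 0.0], [0.156, -0.988, -0.0], [0.0, 0.0, -1.0]]
force: [-0.3, 0.4, -0.2]
opening: 0.006
grasp_force: 0.0
```

```bash
python3 - <<'E'
from h import *
s=telemetry.read_state();print(s["position"],s["force"],s["opening"])
W=capture("wrist");S=capture("scene")
cv2.imwrite("pics/p7.png",np.hstack([cv2.resize(W[:,:,::-1],(400,300)),cv2.resize(S[140:260,175:335,::-1],(400,300),interpolation=cv2.INTER_CUBIC)]))
E
```

```text
[ 0.42882784 -0.02820085  0.05105553] [-0.33412347  0.37717929 -0.16611054] 0.006233323086151679
```

View pics/p7.png

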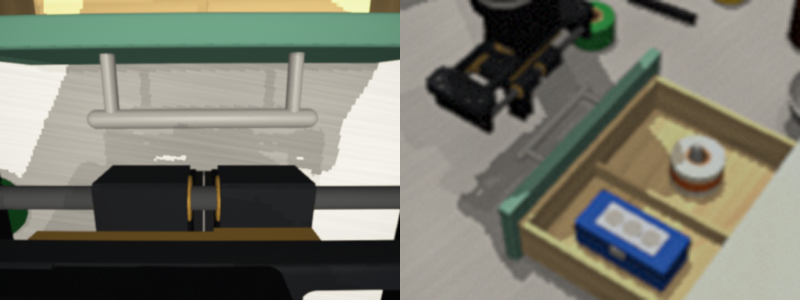

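Wrist view: the closed fingers (205,190) face the middle of the bar (200,118). The drawer's contents look right. Pushing slowly along tool x.

Request:
carry_out(
  deltas=[
    [[0.03,0,0,0,0,0,1],[0.07,0,0,0,0,0,1],[0.11,0,0,0,0,0,1],[0.14,0,0,0,0,0,1],[0.165,0,0,0,0,0,1],[0.19,0,0,0,0,0,1],[0.215,0,0,0,0,0,1],[0.24,0,0,0,0,0,1],[0.265,0,0,0,0,0,1],[0.29,0,0,0,0,0,1]],
  ],
)

```text
time_s: 26.88
position: [0.4706, -0.021, 0.051]
tcp_rot: [[0.988, 0.156, -0.002], [0.156, -0.988, 0.0], [-0.002, -0.001, -1.0]]
force: [-2.2, -0.9, 0.8]
opening: 0.005
grasp_force: 1.1
```

Request:
carry_out(
  deltas=[
    [[0.025,0,0,0,0,0,1],[0.055,0,0,0,0,0,1],[0.09,0,0,0,0,0,1],[0.13,0,0,0,0,0,1],[0.17,0,0,0,0,0,1],[0.21,0,0,0,0,0,1],[0.25,0,0,0,0,0,1],[0.29,0,0,0,0,0,1],[0.325,0,0,0,0,0,1],[0.36,0,0,0,0,0,1]],
  ],
)

```text
time_s: 27.72
position: [0.5249, -0.0126, 0.051]
tcp_rot: [[0.988, 0.156, -0.0], [0.156, -0.988, 0.0], [-0.0, -0.0, -1.0]]
force: [-3.0, 1.1, 1.4]
opening: 0.004
grasp_force: 1.2
```

Request:
carry_out(
  deltas=[
    [[0.035,0,0,0,0,0,1],[0.07,0,0,0,0,0,1],[0.11,0,0,0,0,0,1],[0.15,0,0,0,0,0,1],[0.19,0,0,0,0,0,1],[0.23,0,0,0,0,0,1],[0.27,0,0,0,0,0,1],[0.31,0,0,0,0,0,1],[0.345,0,0,0,0,0,1],[0.38,0,0,0,0,0,1]],
  ],
)

```text
time_s: 28.55
position: [0.5814, -0.0039, 0.0511]
tcp_rot: [[0.988, 0.156, 0.0], [0.156, -0.988, -0.0], [0.0, 0.0, -1.0]]
force: [-2.4, 1.5, -0.5]
opening: -0.001
grasp_force: 1.2
```

Request:
carry_out(
  deltas=[
    [[0.03,0,0,0,0,0,1],[0.06,0,0,0,0,0,1],[0.09,0,0,0,0,0,1],[0.12,0,0,0,0,0,1],[0.15,0,0,0,0,0,1],[0.175,0,0,0,0,0,1],[0.2,0,0,0,0,0,1],[0.22,0,0,0,0,0,1],[0.24,0,0,0,0,0,1],[0.255,0,0,0,0,0,1]],
  ],
)

```text
time_s: 29.38
position: [0.619, 0.002, 0.0511]
tcp_rot: [[0.988, 0.156, 0.0], [0.156, -0.988, -0.0], [0.0, 0.0, -1.0]]
force: [-2.0, 1.3, -0.2]
opening: 0.004
grasp_force: 1.1
```

```bash
python3 - <<'E'
from h import *
s=telemetry.read_state();p=s["position"];print(p,s["force"],np.dot(p[:2]-[.4288,-.0282],[.9877,.1564]))
W=capture("wrist");C=cam("wrist",s);H=cv2.cvtColor(W,cv2.COLOR_RGB2HSV).astype(int)
q=blobs((H[...,0]>65)&(H[...,0]<90)&(H[...,1]>60),300)
for c in q[:2]:print(cv2.boundingRect(c))
col=H[:200,256];print([(i,*col[i]) for i in range(0,200,8)])
E
```

```text
[0.61901923 0.00199673 0.05113975] [-1.97022215  1.31398083 -0.21026657] 0.19260230551755161
(0, 108, 512, 41)
[(0, np.int64(23), np.int64(29), np.int64(205)), (8, np.int64(23), np.int64(26), np.int64(206)), (16, np.int64(24), np.int64(31), np.int64(81)), (24, np.int64(19), np.int64(120), np.int64(185)), (32, np.int64(19), np.int64(121), np.int64(186)), (40, np.int64(19), np.int64(120), np.int64(187)), (48, np.int64(20), np.int64(119), np.int64(186)), (56, np.int64(19), np.int64(119), np.int64(187)), (64, np.int64(19), np.int64(118), np.int64(209)), (72, np.int64(19), np.int64(117), np.int64(210)), (80, np.int64(20), np.int64(115), np.int64(210)), (88, np.int64(20), np.int64(115), np.int64(210)), (96, np.int64(20), np.int64(112), np.int64(226)), (104, np.int64(20), np.int64(112), np.int64(225)), (112, np.int64(74), np.int64(83), np.int64(156)), (120, np.int64(73), np.int64(83), np.int64(157)), (128, np.int64(74), np.int64(86), np.int64(158)), (136, np.int64(74), np.int64(83), np.int64(156)), (144, np.int64(74), np.int64(85), np.int64(141)), (152, np.int64(19), np.int64(24), np.int64(169)), (160, np.int64(20), np.int64(22), np.int64(172)), (168, np.int64(20), np.int64(20), np.int64(153)), (176, np.int64(21), np.int64(22), np.int64(149)), (184, np.int64(21), np.int64(22), np.int64(151)), (192, np.int64(23), np.int64(22), np.int64(151))]
```

Request:
carry_out(
  deltas=[
    [[0.018,0,0,0,0,0,1],[0.036,0,0,0,0,0,1],[0.054,0,0,0,0,0,1],[0.072,0,0,0,0,0,1],[0.09,0,0,0,0,0,1],[0.108,0,0,0,0,0,1],[0.126,0,0,0,0,0,1],[0.144,0,0,0,0,0,1],[0.162,0,0,0,0,0,1],[0.18,0,0,0,0,0,1]],
  ],
)

```text
time_s: 30.27
position: [0.6456, 0.0062, 0.0512]
tcp_rot: [[0.988, 0.156, 0.0], [0.156, -0.988, -0.0], [0.0, 0.0, -1.0]]
force: [-2.8, 0.9, 1.1]
opening: 0.004
grasp_force: 1.1
```

```bash
python3 - <<'E'
from h import *
s=telemetry.read_state();p=s["position"];print(p,s["force"],np.dot(p[:2]-[.4288,-.0282],[.9877,.1564]))
W=capture("wrist");C=cam("wrist",s);H=cv2.cvtColor(W,cv2.COLOR_RGB2HSV).astype(int)
col=H[:220,256];g=np.where((col[:,0]>65)&(col[:,0]<90)&(col[:,1]>50))[0];w=np.where(col[:,1]<40)[0];w=w[w<g[0]]
print(g.min(),g.max(),w)
P=onz(C,[256,g.min()],.092)[0];Q=onz(C,[256,w.max()],.1)[0];print(P,Q,"front inner edge to unit front mm",(Q-P)[:2]@[.9877,.1564]*1000)
E
```

```text
[0.64559135 0.00617559 0.05117627] [-2.79461918  0.86538839  1.13717659] 0.21950115649858196
109 146 [  0   1   2   3   4   5   6   7   8   9  10  11  12  13  14  15  16  17
  18  19  20  21  22  23  24  25  26  27  28  29  30  31  32  33  34  35
  36  37  38  39  40  41  42  43  44  45  46  47  48  49  50  51  52  53
  54  55  56  57  58  59  60  61  62  63  64  65  66  67  68  69  70  71
  72  73  74  75  76  77  78  79  80  81  82  83  84  85  86  87  88  89
  90  91  92  93  94  95  96  97  98  99 100]
[0.71054327 0.01689006 0.092     ] [0.7134973  0.01723736 0.1       ] front inner edge to unit front mm 2.9720137272486946
```

Request:
carry_out(
  deltas=[
    [[0.012,0,0,0,0,0,1],[0.022,0,0,0,0,0,1],[0.032,0,0,0,0,0,1],[0.042,0,0,0,0,0,1],[0.052,0,0,0,0,0,1],[0.062,0,0,0,0,0,1],[0.072,0,0,0,0,0,1],[0.082,0,0,0,0,0,1],[0.092,0,0,0,0,0,1],[0.1,0,0,0,0,0,1]],
  ],
)

```text
time_s: 31.15
position: [0.6475, 0.0066, 0.051]
tcp_rot: [[0.987, 0.158, -0.028], [0.158, -0.987, -0.003], [-0.029, -0.002, -1.0]]
force: [-25.9, -9.1, 20.1]
opening: 0.005
grasp_force: 14.6
```

Request:
carry_out(
  deltas=[
    [[0.006,0,0,0,0,0,1],[0.012,0,0,0,0,0,1],[0.018,0,0,0,0,0,1],[0.022,0,0,0,0,0,1],[0.026,0,0,0,0,0,1],[0.03,0,0,0,0,0,1],[0.034,0,0,0,0,0,1],[0.034,0,0,0,0,0,1],[0.034,0,0,0,0,0,1],[0.034,0,0,0,0,0,1]],
  ],
)

```text
time_s: 31.98
position: [0.6475, 0.0067, 0.051]
tcp_rot: [[0.987, 0.159, -0.039], [0.159, -0.987, -0.003], [-0.039, -0.003, -0.999]]
force: [-33.5, -11.1, 24.7]
opening: 0.01
grasp_force: 18.5
```

It stopped firmly at 35 N. Backing off and looking.

Request:
carry_out(
  deltas=[
    [[-0.04,0,0,0,0,0,1],[-0.1,0,0,0,0,0,1],[-0.14,0,0,0,0,0,1],[-0.18,0,0,0,0,0,1],[-0.24,0,0,0,0,0,1],[-0.32,0,0,0,0,0,1],[-0.4,0,0,0,0,0,1],[-0.46,0,0,0,0,0,1],[-0.48,0,0,0,0,0,1],[-0.48,0,0,0,0,0,1]],
  ],
)

```text
time_s: 32.82
position: [0.5936, -0.0018, 0.051]
tcp_rot: [[0.988, 0.155, -0.0], [0.155, -0.988, 0.0], [-0.0, -0.0, -1.0]]
force: [-0.2, -0.2, -0.8]
opening: 0.005
grasp_force: 0.0
```

```bash
python3 - <<'E'
from h import *
s=telemetry.read_state();print(s["position"],s["force"])
W=capture("wrist");T=capture("top");S=capture("scene");np.save("w9.npy",W);np.save("w9C.npy",cam("wrist",s)[2]);np.save("s9.npy",S)
cv2.imwrite("pics/p8.png",np.vstack([np.hstack([cv2.resize(W[:,:,::-1],(400,300)),cv2.resize(T[55:205,150:350,::-1],(400,300),interpolation=cv2.INTER_CUBIC)]),cv2.resize(S[160:310,170:370,::-1],(400,300),interpolation=cv2.INTER_CUBIC).repeat(1,0) if 0 else np.hstack([cv2.resize(S[160:310,170:370,::-1],(400,300),interpolation=cv2.INTER_CUBIC),np.zeros((300,400,3),np.uint8)])]))
E
```

```text
[ 0.59355473 -0.00182907  0.05101317] [-0.21249344 -0.15231196 -0.75059966]
```

View pics/p8.png

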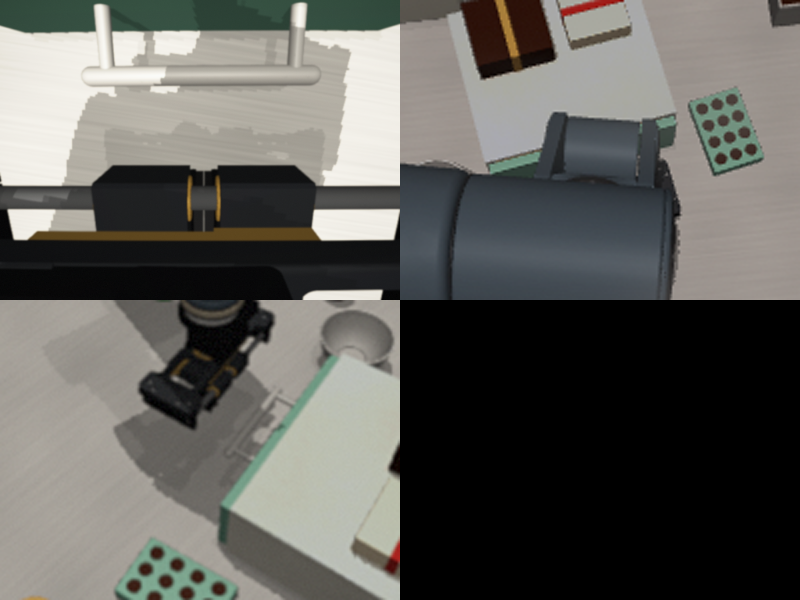

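The pictures show the front lying against the carcass: mint strip next to the white top with no gap (scene crop around (280,430)). I'll retreat so the top camera can check the depth, 250 mm from front face to rear.

Request:
carry_out(
  deltas=[
    [[-0.05,0,-0.06,0,0,0,1],[-0.15,0,-0.2,0,0,0,1],[-0.25,0,-0.36,0,0,0,1],[-0.35,0,-0.52,0,0,0,1],[-0.45,0,-0.68,0,0,0,1],[-0.55,0,-0.82,0,0,0,1],[-0.6,0,-0.9,0,0,0,1],[-0.6,0,-0.95,0,0,0,1],[-0.6,0,-1,0,0,0,1],[-0.6,0,-1,0,0,0,1]],
  ],
)

```text
time_s: 33.8
position: [0.5067, -0.0162, 0.2027]
tcp_rot: [[0.988, 0.156, 0.004], [0.156, -0.988, -0.001], [0.004, 0.001, -1.0]]
force: [-0.2, 0.6, -1.4]
opening: 0.004
grasp_force: 0.0
```

Request:
carry_out(
  deltas=[
    [[0.0,-0.05,0,0,0,0,1],[0.0,-0.2,0,0,0,0,1],[0.0,-0.4,0,0,0,0,1],[0,-0.6,0,0,0,0,1],[0,-0.8,0,0,0,0,1],[0,-0.95,0,0,0,0,1],[0,-1,0,0,0,0,1],[0,-1,0,0,0,0,1],[0,-1,0,0,0,0,1],[0,-1,0,0,0,0,1]],
  ],
)

```text
time_s: 34.63
position: [0.482, 0.1315, 0.2006]
tcp_rot: [[0.988, 0.155, -0.001], [0.155, -0.988, -0.0], [-0.001, 0.0, -1.0]]
force: [0.1, 0.1, -0.3]
opening: 0.011
grasp_force: 0.0
```

Request:
carry_out(
  deltas=[
    [[0.0,-0.05,0,0,0,0,1],[0.0,-0.2,0,0,0,0,1],[0.0,-0.4,0,0,0,0,1],[0,-0.6,0,0,0,0,1],[0,-0.8,0,0,0,0,1],[0,-0.95,0,0,0,0,1],[0,-1,0,0,0,0,1],[0,-1,0,0,0,0,1],[0,-1,0,0,0,0,1],[0,-1,0,0,0,0,1]],
  ],
)

```text
time_s: 35.47
position: [0.4586, 0.2792, 0.201]
tcp_rot: [[0.988, 0.154, -0.0], [0.154, -0.988, -0.001], [-0.0, 0.001, -1.0]]
force: [0.3, 0.1, -0.9]
opening: 0.01
grasp_force: 0.0
```

```bash
python3 - <<'E'
from h import *
T=capture("top");C=cam("top");np.save("t10.npy",T)
ux=np.array([.9877,.1564]);uy=np.array([-.1564,.9877]);O=np.array([.7,.017])
H=cv2.cvtColor(T,cv2.COLOR_RGB2HSV).astype(int)
for y in(-.12,-.1,-.05,0,.05,.1,.125):   # sample along unit x at fixed y, rendered onto z=.096
    xs=np.arange(-.05,.30,.001);P=np.c_[O+xs[:,None]*ux+y*uy,np.full(len(xs),.096)]
    p=proj(C,P).astype(np.float32);hs=np.array([H[int(round(v)),int(round(u))] for u,v in p])
    g=(hs[:,0]>60)&(hs[:,0]<95)&(hs[:,1]>40);w=(hs[:,1]<22)&(hs[:,2]>120)
    gi=xs[g];print(y,"mint",gi.min() if g.any() else None,gi.max() if g.any() else None,"white",xs[w].min(),xs[w].max(), "tail",[tuple(map(int,hs[i])) for i in range(270,340,14)])
bef=cv2.imread("pics/top0.png");g=lambda u,v,z:onz(C,np.array([u,v])/1.5625,z)[0]
print("unit depth right edge",np.linalg.norm(g(416,62,.1)-g(449,180,.1)),"left",np.linalg.norm(g(272,98,.1)-g(303,215,.1)))
cv2.imwrite("pics/p9.png",cv2.resize(T[20:170,150:350,::-1],(800,600),interpolation=cv2.INTER_CUBIC))
E
```

```text
-0.12 mint -0.002999999999999961 0.008000000000000049 white -0.047 0.2940000000000003 tail [(40, 5, 153), (30, 2, 152), (30, 3, 151), (13, 22, 141), (13, 26, 140)]
-0.1 mint -0.003999999999999962 0.011000000000000051 white -0.047 0.2690000000000003 tail [(33, 15, 154), (33, 15, 153), (30, 17, 153), (13, 22, 138), (13, 22, 139)]
-0.05 mint -0.00199999999999996 0.00900000000000005 white -0.045 0.2620000000000003 tail [(30, 13, 153), (30, 17, 153), (30, 17, 153), (13, 21, 143), (13, 22, 141)]
0 mint -0.03199999999999999 0.01000000000000005 white -0.047 0.2520000000000003 tail [(18, 26, 120), (20, 25, 122), (0, 0, 146), (15, 23, 136), (13, 22, 140)]
0.05 mint -0.008999999999999966 0.00900000000000005 white -0.045 0.13200000000000017 tail [(11, 198, 49), (9, 213, 42), (6, 203, 39), (7, 80, 54), (10, 22, 140)]
0.1 mint -0.030999999999999986 0.01000000000000005 white -0.049 0.13300000000000017 tail [(7, 209, 39), (7, 203, 39), (7, 216, 39), (7, 92, 50), (11, 24, 85)]
0.125 mint -0.029999999999999985 0.008000000000000049 white -0.049 0.2500000000000003 tail [(30, 2, 153), (40, 5, 154), (30, 5, 141), (18, 32, 79), (18, 32, 80)]
unit depth right edge 0.24342033814775973 left 0.23794911383890968
```

View pics/p9.png

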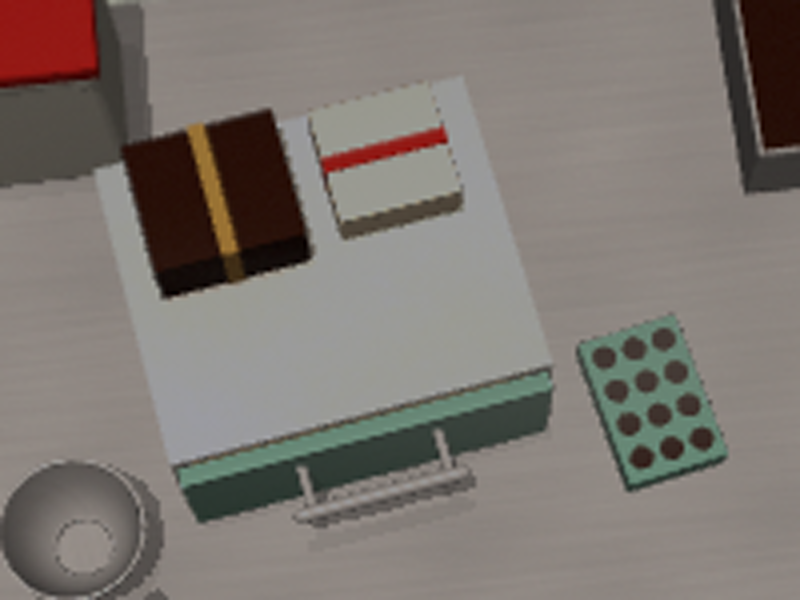

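Top view: the mint front (180,470)–(552,375) sits against the carcass across its full width, and the bystanders in the crop (bowl, mould) look undisturbed. One last numeric check, then hand in if it holds.

```bash
python3 - <<'E'
from h import *
C=cam("top");g=lambda u,v,z:onz(C,np.array([u,v])/4+[150,20]-.4,z)[0][:2]
ux=np.array([.9877,.1564])
rear=g(465,77,.1);rl=g(97,170,.1)
d=[(rear-g(553,389,.092))@ux,(rl-g(183,488,.092))@ux];gap=[(g(552,366,.1)-g(551,374,.092))@ux,(g(175,463,.1)-g(180,470,.092))@ux]
print("front face to rear",d,"front inner edge to carcass",gap)
if .24<np.mean(d)<.26: print(job.hand_in())
E
```

```text
front face to rear [np.float64(0.24852938823883883), np.float64(0.24967154505151049)] front inner edge to carcass [np.float64(0.002665369748076947), np.float64(0.0030033648382285683)]
the job is handed in; nothing more can be done
None
```

The roll is on the spindle, the case lies flat, lid up, in the bay and the drawer is shut (249 mm measured front to rear against 250 given), handed in at about 35 s; I pushed about 35 N against the end stop for about a second, and I viewed 13 pictures, over the limit of 10.

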